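# Lock the fixation-light post into the instrument table's T-slot rail

### The arm

A 6-joint arm with a two-finger parallel gripper is mounted at the origin on the work surface. World frame = base frame: x ahead of the robot, y to its left, z up, the work surface at z = 0. Lengths are in m, angles in rad, forces in N, time in s.
With the tool pointing down it reaches from about 0.225 to 0.875 m from the base axis. Payload 3.4 kg.
Tool frame: the origin (TCP) lies at the very end of the fingers, on their centre line; the grasp point (between the pads) lies 19 mm behind it; z points along the fingers, y is the line along which they close (so a half turn about z gives the same grasp; the last joint's range is limited). The gripper opens to 85 mm and grips with 20 to 120 N. Pads are 22 mm wide; open, the fingers measure 114 mm over their backs; the gripper's body (76 mm by 85 mm) begins 54 mm behind the grasp point. The pads swing forward as they close: fully open they stand 13 mm farther back than shut.
Start: joints at [1.196, 0.276, 1.505, -0, 1.361, -0.121], TCP at [0.144, 0.557, 0.231] pointing down, gripper open.
Joint ranges: [-2.89, 2.89], [-0.75, 2.08], [0.22, 2.7], [-1.18, 4.32], [0.11, 2.71], [-2.7, 2.7]. Speed limits (rad/s): [2.57, 2.57, 3.14, 3.14, 3.14, 3.14].

### API

Orientations are given as a rotation vector (axis times angle).
In Python, from station import r gives the robot as it stands.
- The arm moves only by the tool drive_tool, never from a script. Its argument "plan" is a list of rows, each a list of 2 entries, a list of its own where there are three numbers: the shift along the tool's x, y, z in m, then the turn, a rotation vector about the tool's x, y, z in degrees. A call has 1 to 5 rows; each row is the pose to reach, as a shift and turn from the pose commanded when the call began, along the tool's axes at that moment; what a row does not reach only later rows make up. A row lasts 1/8 s, in which the tool goes at most 62.5 mm and 10.7 degrees, less where a joint would pass 70% of its speed; a pose out of reach is approached as far as the arm can. A call with a gripper value outside its range is refused whole. "jaw" is the opening, from -1 (shut) to 1 (fully open), set as the call begins (left out, the last holds). The fingers move at their own pace and stop on an object; the grip force is fixed at half the most. Time passes only in rows, so rows that repeat a pose let the fingers close. It gives the time, the measured TCP pose, the force and the opening at its end, in the units of the state.
- r.get_obs(): the state, without advancing time (a new reading comes with each control period).
- r.get_image(name): name is "scene" or "top"; returns a dict with "color" (384x512x3 uint8, red, green, blue), "fovy" (degrees; the focal length in pixels is half the picture's height over the tangent of half this angle, whatever the lens; pixels are square), "cx", "cy" (the principal point, pixels), "T" (4x4, takes a point from camera to world coordinates). Camera axes: x right, y down, z forward; pixel columns grow to the right and rows downward; lengths in m; the calibration is good to about 2 mm. A picture is of the moment at which its call begins. There is no depth.
- r.finish_job(): hands the job in, once; it reports no verdict.
The state is a dict: "clock": time; "joint_pos": joint angles; "dq": joint speeds; "tau": joint torques, N m; "tool_pos": TCP position; "tool_rot": TCP orientation; "ft_force": force on the tool from outside, world axes, zero at the start; "moment": the same for the moment, N m; "gripper_width": opening from 0.0 (shut) to 1.0 (fully open).
Only numpy, scipy, OpenCV 4.12 (cv2) and the standard library are available. Lean on these libraries where they do the work, as an engineer would, in place of code of your own. Each camera call takes 0.05 s, during which the arm holds its last target. There are 200 camera calls.

### The job

Take the fixation-light post out of its parking stand and lower its T-shaped foot into the slot of the accessory rail, at the two small index ribs. Press it gently down against the spring inside until the foot is below the slot's lips, give it a quarter turn so that the foot locks crosswise under the lips, and let go, leaving it standing upright. Never force it down or round, and leave the other things on the table where they are.

Things in the scene. Friction and masses are not known exactly. Their poses are not given: they have to be found in the camera images.
- post_grip (a point): Centre of the black grip of the loose post (101 mm tall, about 0.14 kg, upright in the stand at first): a bar 40 mm long (x) x 14 wide (y) x 30 high, on a round steel stem 9 mm thick with a 16 mm collar whose top is 2 mm below the grip. On top a glass dome 4 mm high. The point is on the stem axis, 86 mm above the underside of the foot. x along grip and foot, which are parallel; z up.
- post_nut (a point): Centre of the post's steel T-foot, a bar 24 mm long (x) x 10 wide (y) x 8 high at the stem's lower end. The point is on the stem axis, 4 mm above the foot's underside and 82 mm below post_grip. z up.
- stand: Grey parking stand, a fixed block 75 (x) x 60 (y) x 40 mm high; origin at the centre of its underside. In the middle of its top is an oblong pocket 27 (x) x 13 mm (y), 20 mm deep, in which the post's foot stands with its length along the stand's x.
- rail: Aluminium accessory rail fixed to the table: 56 mm wide (x), 192 mm long (y) with its black end caps, top face at 63 mm. Origin at the centre of its underside. A slot 12.5 mm wide runs along its y in the middle of the top, between two lips. More than 25 N between post and rail, pressing, turning or pulling, damages it.
- rail_mark (a point): Middle of the slot at the height of the rail's top face (63 mm), between the two small dark index ribs on the top (4 mm wide along y, 3 mm high): where the stem must stand. Axes as the rail: y along the slot, z up.
- lips_mid (a point): Point on the rail, under rail_mark and 30 mm above the table: the MEAN level of the lips' underside. The true level cannot be seen and differs each time, 17 to 43 mm above the table: find it by feel. The slot's walls reach down to it unbroken; below it the channel is 44 mm wide and the foot can turn freely.
- strip_mid (a point): Point on the rail, 24 mm above the table: MEAN rest level of the spring strip in the slot, true level 6 mm below the lips' underside. It yields at 4 N, plus 1.5 N per mm. The foot set on it sticks up 2 mm between the lips and cannot turn; at 7 N it is level with their underside, at 10 N 2 mm below, free to turn, and the strip meets a hard stop. Let go after the turn, it clamps the foot up against the lips (7 N).
- lens_bar: Bystander: loose black bar of trial lenses lying flat, 34 mm wide, 178 mm long, 6 mm thick; origin under its middle. Leave it alone.
- drops: Bystander: small white bottle, 28 mm in diameter, 60 mm tall, standing loose; origin at the centre of its underside. Leave it alone.
- lens_case: Bystander: loose grey lens case, 50 x 70 x 22 mm; origin at the centre of its underside. Leave it alone.

How it is judged:
By the outcome, as a careful person would: the job done as asked, in the order asked, and still so for the second after the job is handed in, with the robot touching nothing.
It also fails if it takes over 54 s, if anything falls off the work surface, if the arm or the gripper's body presses on something with over 40 N, if the wrist force passes 120 N, or if a joint passes its speed limit or range.

## Working session

There is one attempt and no reset: what is moved stays moved. The work goes in short steps, Python scripts to look and compute and a tool call to move; the robot and the scene stay as the last step left them, time stands still between calls to the robot, and variables do not carry over. Pictures are saved under pics/ and viewed, on a budget of 10 in all, crops included, one or two more only if the job needs it, and the job is handed in when it is done.

Besides the shell and the picture viewer there is one more tool, called by a JSON object that holds its "api" and its "payload", one argument or row to a line. drive_tool: Moves the arm, as the interface text tells. Its arguments: {"type":"object","properties":{"plan":{"type":"array"},"jaw":{"type":"number"}},"required":["plan"]}

```bash
mkdir -p pics; python3 - <<'E'
from station import r
import cv2,numpy as np
o=r.get_obs()
for k in o: print(k,np.round(o[k],4))
for n in("scene","top"):
    d=r.get_image(n);cv2.imwrite(f"pics/{n}0.png",d["color"][...,::-1]);print(n,d["fovy"],d["cx"],d["cy"],np.round(d["T"],4).tolist())
    print({k:v for k,v in d.items() if k not in("color","T")}.keys())
E
```

```text
clock 0.0
joint_pos [ 1.196   0.2766  1.5061  0.      1.3607 -0.121 ]
dq [-0.0017 -0.0013 -0.0005 -0.0006  0.0003  0.0012]
tau [-2.10000e-03 -4.16760e+01 -2.45805e+01 -4.00000e-04  1.12000e-02
 -0.00000e+00]
tool_pos [0.1442 0.5561 0.2304]
tool_rot [-3.9760e-01 -3.1159e+00  2.9000e-03]
ft_force [-0.0703 -0.5981 -0.1046]
moment [ 0.0467 -0.001  -0.0423]
gripper_width 0.9967
scene 49.70580744812273 249.8833276241991 191.4666329918996 [[0.6526, 0.5209, -0.5503, 0.9927], [0.7577, -0.449, 0.4736, -0.3348], [-0.0004, -0.726, -0.6877, 0.5924], [0.0, 0.0, 0.0, 1.0]]
dict_keys(['fovy', 'cx', 'cy'])
top 43.38320891502033 244.75652702829584 192.56065964409862 [[0.0079, -0.985, 0.1725, 0.4822], [-0.9997, -0.0041, 0.0228, -0.024], [-0.0217, -0.1727, -0.9847, 0.9727], [0.0, 0.0, 0.0, 1.0]]
dict_keys(['fovy', 'cx', 'cy'])
```

View pics/scene0.png

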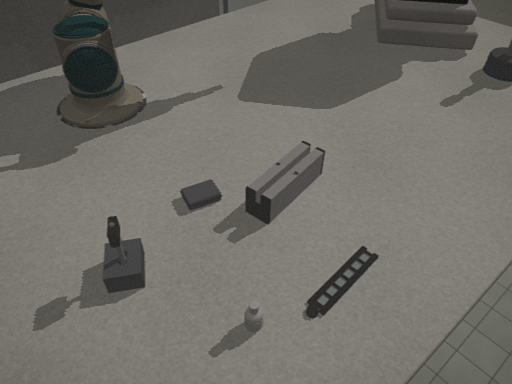

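View pics/top0.png

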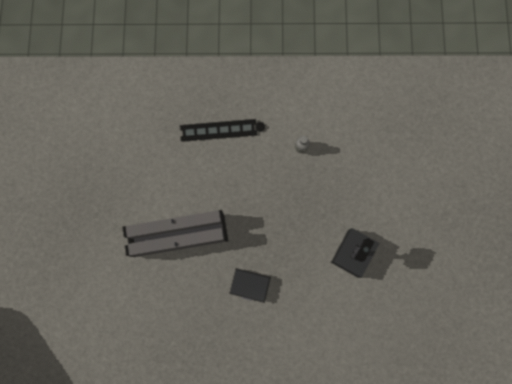

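The scene view shows the stand at about (125,265), with the grip above it at (113,230), and the rail from (258,205) to (315,155). In the top view the stand is at (355,253), the grip at (365,249), and the rail ribs at (173,221) and (177,244). I'll enlarge these for precise pixel positions.

```bash
python3 - <<'E'
import cv2,numpy as np
T=cv2.imread("pics/top0.png");S=cv2.imread("pics/scene0.png")
def crop(I,x,y,w,h,s):
    c=cv2.resize(I[y:y+h,x:x+w],None,fx=s,fy=s,interpolation=cv2.INTER_CUBIC)
    c=np.clip(c.astype(float)*1.8,0,255).astype(np.uint8)
    for i in range(0,w,10):
        cv2.line(c,(i*s,0),(i*s,6 if i%20 else 12),(0,255,255),1)
        if i%20==0: cv2.putText(c,str(x+i),(i*s+2,20),0,.35,(0,255,255))
    for j in range(0,h,10):
        cv2.line(c,(0,j*s),(6,j*s),(0,255,255),1); 
        if j%20==0: cv2.putText(c,str(y+j),(8,j*s+4),0,.35,(0,255,255))
    return c
a=crop(T,115,200,120,65,6)[:, :720]; b=crop(T,325,222,60,60,6)
c=crop(S,95,205,60,95,5);d=crop(S,240,138,92,84,5)
M=np.zeros((600,800,3),np.uint8); 
M[:360,:360]=b
M[:475,360:660]=c
cv2.imwrite("pics/m1.png",M)
N=np.zeros((600,800,3),np.uint8); a=cv2.resize(a,(540,292)); N[:292,:540]=a; d=cv2.resize(d,(336,306)); N[292:598,:336]=d
cv2.imwrite("pics/m2.png",crop(T,115,200,120,65,6))
cv2.imwrite("pics/m3.png",crop(S,240,138,92,84,7))
E
```

```text
(no output)
```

View pics/m1.png

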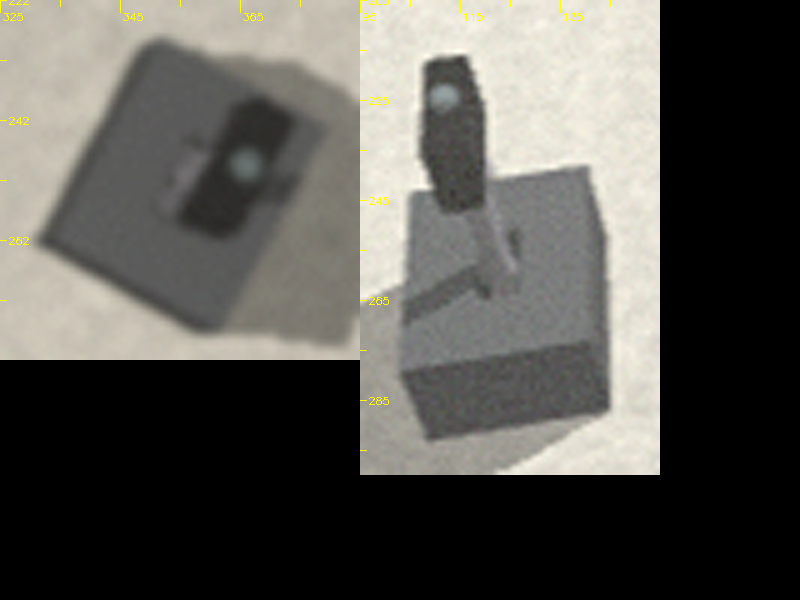

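View pics/m2.png

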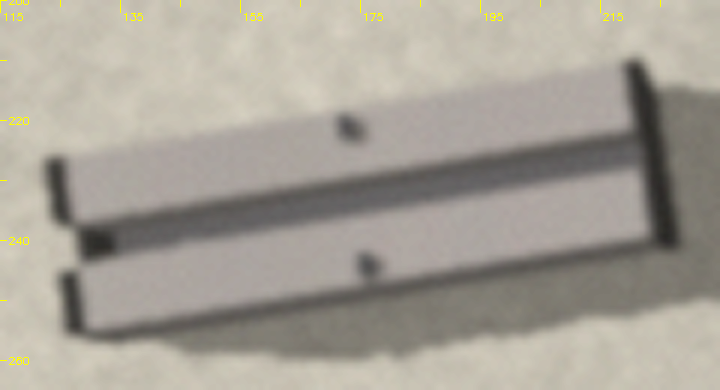

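View pics/m3.png

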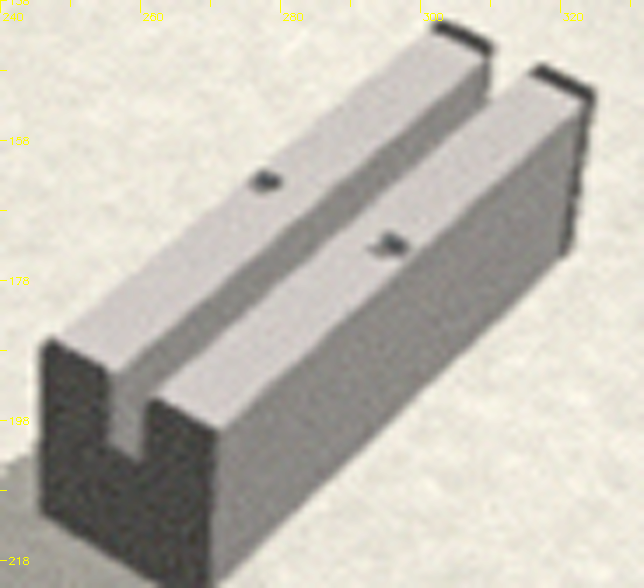

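The crops give these pixel positions:
- **Dome:** top (366,249.5), scene (112,224.4).
- **Ribs:** top (173.3,221.3) and (176.7,244.2); scene (277.9,164) and (296.1,172.9).
- **Stand top corners (top view):** (350.8,228.3), (332,261.7), (360,277) and (379,242.8).

```bash
cat > h.py <<'E'
import numpy as np,cv2
from station import r
from scipy.spatial.transform import Rotation as R
def ray(d,u,v):
    f=192/np.tan(np.radians(d["fovy"]/2)); T=np.array(d["T"])
    w=T[:3,:3]@np.array([(u-d["cx"])/f,(v-d["cy"])/f,1]); return T[:3,3],w/np.linalg.norm(w)
def onz(d,u,v,z):
    p,w=ray(d,u,v); return p+w*(z-p[2])/w[2]
def tri(a,ua,b,ub):
    p,w=ray(a,*ua);q,x=ray(b,*ub)
    s=np.linalg.lstsq(np.c_[w,-x],q-p,rcond=None)[0]
    m,n=p+s[0]*w,q+s[1]*x; return (m+n)/2,np.linalg.norm(m-n)
def proj(d,P):
    f=192/np.tan(np.radians(d["fovy"]/2)); T=np.array(d["T"]); c=T[:3,:3].T@(np.array(P)-T[:3,3])
    return np.round([c[0]/c[2]*f+d["cx"],c[1]/c[2]*f+d["cy"]],1)
E
python3 - <<'E'
from h import *
t=r.get_image("top");s=r.get_image("scene")
np.set_printoptions(precision=4,suppress=True)
print("dome",tri(t,(366,249.5),s,(112,224.4)), onz(t,366,249.5,.119),onz(s,112,224.4,.119))
A=tri(t,(173.3,221.3),s,(277.9,164));B=tri(t,(176.7,244.2),s,(296.1,172.9));print("ribs",A,B,(A[0]+B[0])/2)
for a,b in(((173.3,221.3),(277.9,164)),((176.7,244.2),(296.1,172.9))):print(onz(t,*a,.0645),onz(s,*b,.0645))
C=[onz(t,*c,.04) for c in((350.8,228.3),(332,261.7),(360,277),(379,242.8))]
for i in range(4):
    e=C[(i+1)%4]-C[i];print("edge",np.linalg.norm(e),np.degrees(np.arctan2(e[1],e[0])))
print("stand c",np.mean(C,0))
# slot edges in top: columns
g=cv2.cvtColor(t["color"],cv2.COLOR_RGB2GRAY).astype(float)
L=[];U=[]
for u in range(142,215,3):
    v0=237.5+(u-135)*(225.5-240)/(220-135)
    col=cv2.blur(g,(3,1))[:,u]; 
    vs=np.arange(int(v0)-8,int(v0)+9); gr=np.diff(col[vs])
    i=gr.argmin(); j=gr.argmax()
    def sub(k,s):
        w=np.clip(s*gr[max(k-1,0):k+2],0,None); return vs[0]+.5+np.sum(np.arange(max(k-1,0),max(k-1,0)+len(w))*w)/w.sum()
    U.append(onz(t,u,sub(i,-1),.063));L.append(onz(t,u,sub(j,1),.063))
for P in(U,L):
    P=np.array(P)[:,:2];k=np.polyfit(P[:,1],P[:,0],1);print("slot edge x=",k,"std",np.std(P[:,0]-np.polyval(k,P[:,1])),"ang",np.degrees(np.arctan2(1,k[0])))
# grip
sub=g[225:280,330:385]; m=((sub<28)*255).astype(np.uint8); print("min",sub.min(),[ (th,(sub<th).sum()) for th in(18,22,26,30,34,38)])
n,l,st,ce=cv2.connectedComponentsWithStats(m); k=1+st[1:,4].argmax(); 
c=np.argwhere(l==k)[:,::-1].astype(np.float32)+[330,225]
rc=cv2.minAreaRect(c.astype(np.float32)); print("grip",rc)
bp=np.array([onz(t,*p,.117) for p in cv2.boxPoints(rc)]);print(bp)
for i in range(2):
    e=bp[i+1]-bp[i];print(np.linalg.norm(e),np.degrees(np.arctan2(e[1],e[0])))
E
```

```text
dome (array([ 0.5316, -0.217 ,  0.1193]), np.float64(0.0005928416340489221)) [ 0.5315 -0.2173  0.119 ] [ 0.5315 -0.2167  0.119 ]
ribs (array([0.5737, 0.1155, 0.0896]), np.float64(0.029697749173294215)) (array([0.5559, 0.1431, 0.033 ]), np.float64(0.035422249084763185)) [0.5648 0.1293 0.0613]
[0.5855 0.1321 0.0645] [0.5465 0.1229 0.0645]
[0.5422 0.1243 0.0645] [0.5892 0.1311 0.0645]
edge 0.07426257014075101 149.59078233590745
edge 0.0593701776877534 -118.49562881501014
edge 0.07533265972508242 -30.606308182419447
edge 0.05967430782470084 62.52255334139472
stand c [ 0.5306 -0.215   0.04  ]
slot edge x= [-0.1748  0.594 ] std 0.00017257787409905907 ang 99.91682178218697
slot edge x= [-0.1726  0.5814] std 0.0003110476048682977 ang 99.79503334130487
min 23.0 [(18, np.int64(0)), (22, np.int64(0)), (26, np.int64(62)), (30, np.int64(150)), (34, np.int64(186)), (38, np.int64(226))]
grip ((361.1538391113281, 255.26922607421875), (7.765803337097168, 10.261953353881836), 33.690067291259766)
[[ 0.5178 -0.1983  0.117 ]
 [ 0.5327 -0.2087  0.117 ]
 [ 0.5253 -0.2197  0.117 ]
 [ 0.5104 -0.2093  0.117 ]]
0.018207421697877885 -34.871280172661386
0.013287967172218031 -124.02262896441752
```

```bash
cat >> h.py <<'E'
def move(P,yaw_y):
    """shift & turn in tool axes to reach TCP P, pointing down, closing axis at yaw_y deg"""
    o=r.get_obs(); Rt=R.from_rotvec(o["tool_rot"]).as_matrix()
    a=np.radians(yaw_y); y=np.array([np.cos(a),np.sin(a),0]); z=np.array([0,0,-1.]); G=np.c_[np.cross(y,z),y,z]
    print("shift",np.round(Rt.T@(np.array(P)-o["tool_pos"]),4),"turn",np.round(np.degrees(R.from_matrix(Rt.T@G).as_rotvec()),2))
E
python3 - <<'E'
from h import *
t=r.get_image("top");g=cv2.cvtColor(t["color"],cv2.COLOR_RGB2GRAY)
m=np.zeros_like(g);m[234:264,350:378]=(g[234:264,350:378]<36)*255
m=cv2.morphologyEx(m,cv2.MORPH_OPEN,np.ones((3,3)));m=cv2.morphologyEx(m,cv2.MORPH_CLOSE,np.ones((7,7)))
c=max(cv2.findContours(m,0,2)[0],key=cv2.contourArea);rc=cv2.minAreaRect(c);print(rc,cv2.contourArea(c))
bp=np.array([onz(t,*p,.117) for p in cv2.boxPoints(rc)])
for i in range(2):
    e=bp[i+1]-bp[i];print(np.linalg.norm(e),np.degrees(np.arctan2(e[1],e[0])))
move((.5315,-.217,.20),60)
E
```

```text
((364.10003662109375, 249.80001831054688), (9.838699340820312, 23.702320098876953), 26.56505012512207) 180.0
0.04210187938667181 -27.967527776756082
0.01694624428418876 -116.79246681167564
shift [-0.569  -0.6513  0.0314] turn [-0.05  0.   15.46]
```

{"api": "drive_tool", "payload": {
  "plan": [
    [[-0.569,-0.651,0.03],[0,0,14.5]],
    [[-0.569,-0.651,0.03],[0,0,14.5]],
    [[-0.569,-0.651,0.03],[0,0,14.5]],
    [[-0.569,-0.651,0.03],[0,0,14.5]],
    [[-0.569,-0.651,0.03],[0,0,14.5]]
  ],
  "jaw": 1
}}

```text
clock: 0.88
tool_pos: [0.2849, 0.2757, 0.2206]
tool_rot: [0.786, 3.041, 0.001]
ft_force: [1.5, -0.2, 0.3]
gripper_width: 1.001
```

```bash
python3 -c "
from h import *
move((.5315,-.217,.15),61)"
```

```text
shift [-0.4545 -0.3115  0.0706] turn [0.05 0.04 0.01]
```

{"api": "drive_tool", "payload": {
  "plan": [
    [[-0.091,-0.062,0.014],[0,0,0]],
    [[-0.182,-0.124,0.028],[0,0,0]],
    [[-0.273,-0.186,0.042],[0,0,0]],
    [[-0.364,-0.248,0.056],[0,0,0]],
    [[-0.44,-0.301,0.05],[0,0,0]]
  ]
}}

```text
clock: 1.5
tool_pos: [0.424, -0.002, 0.1847]
tool_rot: [0.789, 3.041, 0.001]
ft_force: [0.8, 0.8, -0.3]
gripper_width: 0.998
```

{"api": "drive_tool", "payload": {
  "plan": [
    [[0,0,0],[0,0,0]],
    [[0,0,0],[0,0,0]]
  ]
}}

```text
clock: 1.75
tool_pos: [0.423, 0.0001, 0.1846]
tool_rot: [-0.789, -3.039, -0.001]
ft_force: [-0.7, 0.9, -0.8]
gripper_width: 1.001
```

```bash
python3 -c "
from h import *
move((.5315,-.217,.15),61)"
```

```text
shift [-0.2005 -0.1368  0.0343] turn [ 0.01 -0.09 -0.12]
```

{"api": "drive_tool", "payload": {
  "plan": [
    [[-0.2,-0.137,0.034],[0,0,0]],
    [[-0.2,-0.137,0.034],[0,0,0]],
    [[-0.2,-0.137,0.034],[0,0,0]],
    [[-0.2,-0.137,0.034],[0,0,0]],
    [[-0.2,-0.137,0.034],[0,0,0]]
  ]
}}

```text
clock: 2.38
tool_pos: [0.5336, -0.2182, 0.15]
tool_rot: [0.788, 3.041, -0.001]
ft_force: [-1.0, 0.8, 0.8]
gripper_width: 0.999
```

{"api": "drive_tool", "payload": {
  "plan": [
    [[0,0,0],[0,0,0]],
    [[0,0,0],[0,0,0]],
    [[0,0,0],[0,0,0]]
  ]
}}

```text
clock: 2.75
tool_pos: [0.5316, -0.2154, 0.1515]
tool_rot: [0.785, 3.041, 0.0]
ft_force: [0.1, 0.5, 0.1]
gripper_width: 0.997
```

```bash
python3 -c "
from h import *
move((.5315,-.217,.092),61)
d=r.get_image('scene');cv2.imwrite('pics/s2.png',cv2.resize(d['color'][150:300,50:200,::-1],None,fx=4,fy=4))
print(r.get_obs()['tool_pos'],r.get_obs()['ft_force'])"
```

```text
shift [-0.0007 -0.0015  0.0595] turn [0.01 0.03 0.06]
[ 0.53168816 -0.21567021  0.15143075] [-0.04225276  0.31711744  0.58130468]
```

View pics/s2.png

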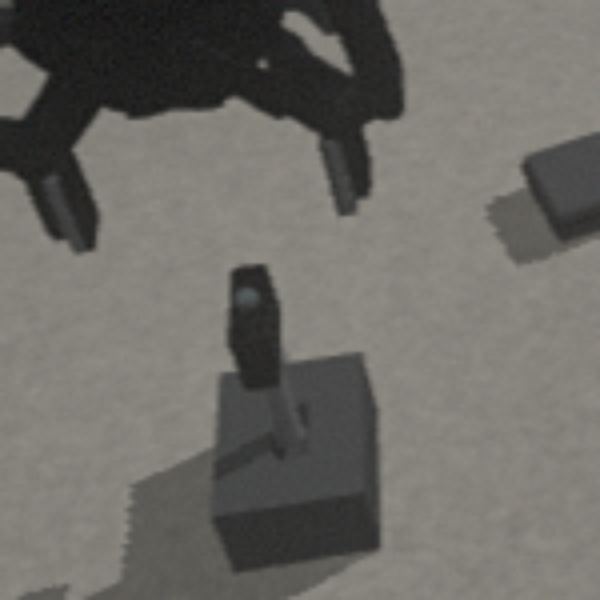

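The open fingers straddle the grip symmetrically, with the finger tips at crop (80,245) and (348,210) and the dome at (247,296). I'll descend and close.

{"api": "drive_tool", "payload": {
  "plan": [
    [[-0.0005,-0.0015,0.03],[0,0,0]],
    [[-0.0005,-0.0015,0.058],[0,0,0]],
    [[-0.0005,-0.0015,0.058],[0,0,0]],
    [[-0.0005,-0.0015,0.058],[0,0,0]]
  ]
}}

```text
clock: 3.3
tool_pos: [0.5322, -0.2186, 0.0939]
tool_rot: [0.787, 3.04, -0.001]
ft_force: [-0.3, 0.1, 0.2]
gripper_width: 1.001
```

{"api": "drive_tool", "payload": {
  "plan": [
    [[0,0,0],[0,0,0]],
    [[0,0,0],[0,0,0]],
    [[0,0,0],[0,0,0]],
    [[0,0,0],[0,0,0]],
    [[0,0,0],[0,0,0]]
  ],
  "jaw": -1
}}

```text
clock: 3.92
tool_pos: [0.5319, -0.2183, 0.0932]
tool_rot: [0.788, 3.04, 0.001]
ft_force: [0.7, 0.3, 1.9]
gripper_width: 0.153
```

{"api": "drive_tool", "payload": {
  "plan": [
    [[0,0,0],[0,0,0]],
    [[0,0,0],[0,0,0]],
    [[0,0,0],[0,0,0]],
    [[0,0,0],[0,0,0]],
    [[0,0,0],[0,0,0]]
  ]
}}

```text
clock: 4.55
tool_pos: [0.5319, -0.2184, 0.0932]
tool_rot: [0.788, 3.04, 0.0]
ft_force: [1.6, 2.3, 5.2]
gripper_width: 0.153
```

{"api": "drive_tool", "payload": {
  "plan": [
    [[0,0,-0.015],[0,0,0]],
    [[0,0,-0.04],[0,0,0]],
    [[0,0,-0.085],[0,0,0]],
    [[0,0,-0.085],[0,0,0]],
    [[0,0,-0.085],[0,0,0]]
  ]
}}

```text
clock: 5.18
tool_pos: [0.5307, -0.2183, 0.1773]
tool_rot: [-0.787, -3.04, 0.0]
ft_force: [-0.4, 0.8, -2.0]
gripper_width: 0.153
```

```bash
python3 -c "
from h import *
move((.5654,.1275,.178),9.85)
d=r.get_image('scene');e=r.get_image('top')
a=cv2.resize(d['color'][150:300,50:170,::-1],None,fx=3,fy=3);b=cv2.resize(e['color'][200:350,320:440,::-1],None,fx=3,fy=3)
cv2.imwrite('pics/s3.png',cv2.convertScaleAbs(np.hstack([a,b]),alpha=1.6))
o=r.get_obs();print(o['tool_pos'],o['ft_force'],o['gripper_width'])"
```

```text
shift [ 0.1375  0.3192 -0.0006] turn [-0.07 -0.07 51.11]
[ 0.53034976 -0.21796968  0.17634701] [-0.57719456 -0.3779667  -1.68674416] 0.15191550895420983
```

View pics/s3.png

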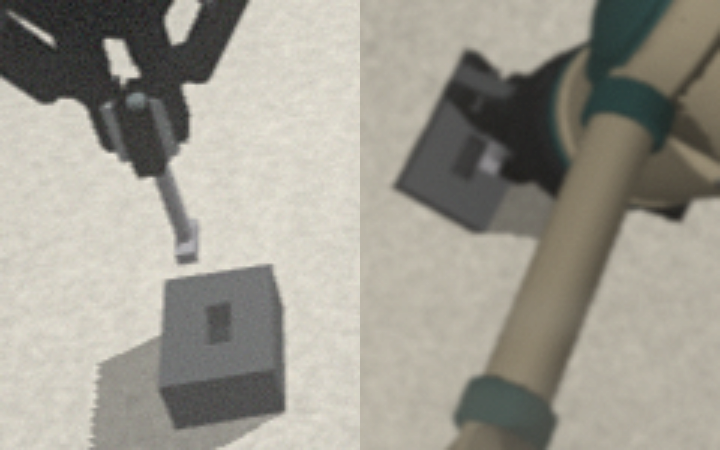

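The post is held: its foot is clear of the pocket, at scene about (112,230) and top about (363,253). Next I move it over the rail.

{"api": "drive_tool", "payload": {
  "plan": [
    [[0.0275,0.0638,0],[0,0,10.2]],
    [[0.055,0.1277,0],[0,0,20.4]],
    [[0.0825,0.1915,0],[0,0,30.6]],
    [[0.11,0.2554,0],[0,0,40.9]],
    [[0.1375,0.319,0],[0,0,51]]
  ]
}}

```text
clock: 5.9
tool_pos: [0.5603, 0.073, 0.1765]
tool_rot: [-1.99, -2.429, 0.003]
ft_force: [0.2, 0.4, -1.5]
gripper_width: 0.154
```

{"api": "drive_tool", "payload": {
  "plan": [
    [[0,0,0],[0,0,0]],
    [[0,0,0],[0,0,0]],
    [[0,0,0],[0,0,0]],
    [[0,0,0],[0,0,0]]
  ]
}}

```text
clock: 6.4
tool_pos: [0.5611, 0.0701, 0.1777]
tool_rot: [-1.986, -2.434, 0.001]
ft_force: [1.2, -0.2, -0.7]
gripper_width: 0.152
```

```bash
python3 -c "
from h import *
t=r.get_image('top');s=r.get_image('scene')
print('foot at lift',tri(t,(363.3,252.7),s,(111.7,230)))
move((.5654,.1275,.178),9.85)
o=r.get_obs();p=o['tool_pos'];print(p,o['ft_force'])
print('pred foot px',proj(s,p+[0,0,-.069]),proj(t,p+[0,0,-.069]))"
```

```text
foot at lift (array([ 0.52629452, -0.21731295,  0.10213648]), np.float64(0.0024569908732257587))
shift [ 0.0551  0.0157 -0.0001] turn [-0.    0.    1.75]
[0.5611493  0.07034207 0.17788547] [ 0.06079488 -0.97387725 -1.26869686]
pred foot px [263.8 161.2] [203.  232.1]
```

{"api": "drive_tool", "payload": {
  "plan": [
    [[0.055,0.0155,0],[0,0,1.75]],
    [[0.055,0.0155,0.026],[0,0,1.75]],
    [[0.055,0.0155,0.026],[0,0,1.75]],
    [[0.055,0.0155,0.026],[0,0,1.75]],
    [[0.055,0.0155,0.026],[0,0,1.75]]
  ]
}}

```text
clock: 7.12
tool_pos: [0.5659, 0.1278, 0.1529]
tool_rot: [2.021, 2.403, 0.002]
ft_force: [-0.3, -0.2, -1.7]
gripper_width: 0.152
```

```bash
python3 -c "
from h import *
t=r.get_image('top');s=r.get_image('scene')
move((.5654,.1275,.150),9.85)
o=r.get_obs();p=o['tool_pos'];print(p,o['ft_force'])
for n,dz in(('nut mid',-.069),('under',-.073),('gripbot',-.002)): print(n,proj(s,p+[0,0,dz]),proj(t,p+[0,0,dz]))
print('mark',proj(s,[.5654,.1275,.063]))
cv2.imwrite('pics/s4r.png',s['color'][...,::-1])
cv2.imwrite('pics/s4.png',cv2.convertScaleAbs(cv2.resize(s['color'][90:210,240:340,::-1],None,fx=5,fy=5,interpolation=2),alpha=1.8))
"
```

```text
shift [-0.0003 -0.0004  0.0028] turn [0.09 0.   0.04]
[0.5657079  0.12790436 0.15275824] [-0.18735144 -0.28829416 -1.40792918]
nut mid [287.1 160.1] [173.5 230.7]
under [286.9 161.7] [173.8 231. ]
gripbot [289.3 131.6] [166.9 227. ]
mark [286.2 168.3]
```

View pics/s4.png

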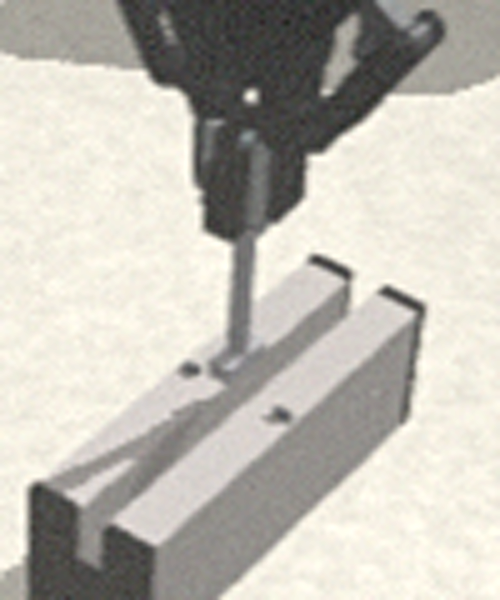

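The post hangs upright over the rail. The stem is at crop (240,300) and the foot at about (230,365), midway between the ribs at (188,369) and (279,414), within about half a pixel. I'll lower it by feel.

{"api": "drive_tool", "payload": {
  "plan": [
    [[-0.0003,-0.0003,0.008],[0,0,0]],
    [[-0.0003,-0.0003,0.014],[0,0,0]],
    [[-0.0003,-0.0003,0.015],[0,0,0]],
    [[-0.0003,-0.0003,0.015],[0,0,0]]
  ]
}}

```text
clock: 7.72
tool_pos: [0.5649, 0.1281, 0.1367]
tool_rot: [-2.02, -2.405, 0.0]
ft_force: [-0.4, -0.9, -0.9]
gripper_width: 0.153
```

{"api": "drive_tool", "payload": {
  "plan": [
    [[0,0,0.0005],[0,0,0]],
    [[0,0,0.001],[0,0,0]],
    [[0,0,0.0015],[0,0,0]],
    [[0,0,0.002],[0,0,0]],
    [[0,0,0.002],[0,0,0]]
  ]
}}

```text
clock: 8.35
tool_pos: [0.5649, 0.128, 0.1349]
tool_rot: [-2.021, -2.405, -0.0]
ft_force: [0.3, 0.2, -1.5]
gripper_width: 0.153
```

{"api": "drive_tool", "payload": {
  "plan": [
    [[0,0,0.0005],[0,0,0]],
    [[0,0,0.001],[0,0,0]],
    [[0,0,0.0015],[0,0,0]],
    [[0,0,0.002],[0,0,0]],
    [[0,0,0.002],[0,0,0]]
  ]
}}

```text
clock: 8.98
tool_pos: [0.5649, 0.128, 0.1328]
tool_rot: [-2.021, -2.405, 0.0]
ft_force: [-0.2, 0.2, -1.3]
gripper_width: 0.155
```

No contact with the foot about 3 mm below the top face, so it is in the slot. The strip can't be met before TCP z≈0.110.

{"api": "drive_tool", "payload": {
  "plan": [
    [[0,0,0.003],[0,0,0]],
    [[0,0,0.006],[0,0,0]],
    [[0,0,0.009],[0,0,0]],
    [[0,0,0.012],[0,0,0]],
    [[0,0,0.015],[0,0,0]]
  ]
}}

```text
clock: 9.6
tool_pos: [0.5649, 0.128, 0.1176]
tool_rot: [-2.021, -2.405, -0.0]
ft_force: [0.1, 0.6, -1.7]
gripper_width: 0.154
```

{"api": "drive_tool", "payload": {
  "plan": [
    [[0,0,0.001],[0,0,0]],
    [[0,0,0.002],[0,0,0]],
    [[0,0,0.003],[0,0,0]],
    [[0,0,0.004],[0,0,0]],
    [[0,0,0.005],[0,0,0]]
  ]
}}

```text
clock: 10.22
tool_pos: [0.565, 0.1281, 0.1129]
tool_rot: [2.021, 2.405, 0.0]
ft_force: [0.2, -0.4, -1.6]
gripper_width: 0.152
```

{"api": "drive_tool", "payload": {
  "plan": [
    [[0,0,0.001],[0,0,0]],
    [[0,0,0.002],[0,0,0]],
    [[0,0,0.003],[0,0,0]],
    [[0,0,0.003],[0,0,0]]
  ]
}}

```text
clock: 10.72
tool_pos: [0.5649, 0.128, 0.1098]
tool_rot: [-2.021, -2.405, 0.0]
ft_force: [0.4, -0.2, -2.6]
gripper_width: 0.154
```

{"api": "drive_tool", "payload": {
  "plan": [
    [[0,0,0.001],[0,0,0]],
    [[0,0,0.002],[0,0,0]],
    [[0,0,0.003],[0,0,0]],
    [[0,0,0.003],[0,0,0]]
  ]
}}

```text
clock: 11.22
tool_pos: [0.5649, 0.1281, 0.1068]
tool_rot: [-2.021, -2.405, 0.0]
ft_force: [0.2, -0.4, -1.6]
gripper_width: 0.155
```

{"api": "drive_tool", "payload": {
  "plan": [
    [[0,0,0.001],[0,0,0]],
    [[0,0,0.002],[0,0,0]],
    [[0,0,0.003],[0,0,0]],
    [[0,0,0.003],[0,0,0]]
  ]
}}

```text
clock: 11.72
tool_pos: [0.5648, 0.128, 0.1038]
tool_rot: [-2.021, -2.405, 0.0]
ft_force: [0.4, -0.5, -1.0]
gripper_width: 0.151
```

{"api": "drive_tool", "payload": {
  "plan": [
    [[0,0,0.001],[0,0,0]],
    [[0,0,0.002],[0,0,0]],
    [[0,0,0.003],[0,0,0]],
    [[0,0,0.003],[0,0,0]]
  ]
}}

```text
clock: 12.22
tool_pos: [0.5648, 0.128, 0.1008]
tool_rot: [-2.021, -2.405, 0.0]
ft_force: [0.2, -0.4, -1.5]
gripper_width: 0.152
```

{"api": "drive_tool", "payload": {
  "plan": [
    [[0,0,0.001],[0,0,0]],
    [[0,0,0.002],[0,0,0]],
    [[0,0,0.003],[0,0,0]],
    [[0,0,0.003],[0,0,0]]
  ]
}}

```text
clock: 12.72
tool_pos: [0.5648, 0.128, 0.0978]
tool_rot: [-2.021, -2.405, 0.0]
ft_force: [0.0, -0.1, -1.4]
gripper_width: 0.153
```

{"api": "drive_tool", "payload": {
  "plan": [
    [[0,0,0.001],[0,0,0]],
    [[0,0,0.002],[0,0,0]],
    [[0,0,0.003],[0,0,0]],
    [[0,0,0.003],[0,0,0]]
  ]
}}

```text
clock: 13.22
tool_pos: [0.5649, 0.128, 0.0948]
tool_rot: [-2.021, -2.405, 0.0]
ft_force: [-0.2, -1.1, -1.3]
gripper_width: 0.152
```

{"api": "drive_tool", "payload": {
  "plan": [
    [[0,0,0.001],[0,0,0]],
    [[0,0,0.002],[0,0,0]],
    [[0,0,0.003],[0,0,0]],
    [[0,0,0.003],[0,0,0]]
  ]
}}

```text
clock: 13.72
tool_pos: [0.5648, 0.128, 0.0918]
tool_rot: [-2.021, -2.405, 0.0]
ft_force: [-0.5, -0.3, -1.6]
gripper_width: 0.153
```

{"api": "drive_tool", "payload": {
  "plan": [
    [[0,0,0.001],[0,0,0]],
    [[0,0,0.002],[0,0,0]],
    [[0,0,0.003],[0,0,0]],
    [[0,0,0.003],[0,0,0]]
  ]
}}

```text
clock: 14.22
tool_pos: [0.5651, 0.1281, 0.0894]
tool_rot: [2.02, 2.405, 0.001]
ft_force: [-1.3, -0.4, 4.8]
gripper_width: 0.156
```

Contact: reaction is about 6 N, so the strip's rest level is at TCP z≈0.0909. I'll press on gently to the hard stop near 0.0869 at about 10 N.

{"api": "drive_tool", "payload": {
  "plan": [
    [[0,0,0.0007],[0,0,0]],
    [[0,0,0.0014],[0,0,0]],
    [[0,0,0.002],[0,0,0]],
    [[0,0,0.002],[0,0,0]]
  ]
}}

```text
clock: 14.72
tool_pos: [0.5651, 0.1281, 0.0875]
tool_rot: [2.02, 2.405, 0.001]
ft_force: [-1.8, -0.7, 6.5]
gripper_width: 0.153
```

{"api": "drive_tool", "payload": {
  "plan": [
    [[0,0,0.0004],[0,0,0]],
    [[0,0,0.0007],[0,0,0]],
    [[0,0,0.0007],[0,0,0]]
  ]
}}

```text
clock: 15.1
tool_pos: [0.5652, 0.1281, 0.087]
tool_rot: [2.02, 2.405, 0.001]
ft_force: [-1.2, -0.9, 7.6]
gripper_width: 0.156
```

{"api": "drive_tool", "payload": {
  "plan": [
    [[0,0,0.0004],[0,0,0]],
    [[0,0,0.0008],[0,0,0]],
    [[0,0,0.0008],[0,0,0]],
    [[0,0,0.0008],[0,0,0]]
  ]
}}

```text
clock: 15.6
tool_pos: [0.5652, 0.1281, 0.0867]
tool_rot: [2.02, 2.405, 0.001]
ft_force: [-2.5, -0.2, 10.6]
gripper_width: 0.152
```

The reaction is about 12 N with almost no further travel, so the foot is at the hard stop and free. I'll turn in stages and watch the force.

{"api": "drive_tool", "payload": {
  "plan": [
    [[0,0,0],[0,0,6]],
    [[0,0,0],[0,0,12]],
    [[0,0,0],[0,0,18]],
    [[0,0,0],[0,0,24]],
    [[0,0,0],[0,0,24]]
  ]
}}

```text
clock: 16.23
tool_pos: [0.5664, 0.1282, 0.0867]
tool_rot: [2.476, 1.931, 0.005]
ft_force: [-1.1, 0.1, 7.9]
gripper_width: 0.154
```

```bash
python3 -c "
from h import *
o=r.get_obs();print(o['tool_pos'],o['ft_force'],o['moment'],np.degrees(o['joint_pos']))
move((.5648,.1275,o['tool_pos'][2]),-80.15)"
```

```text
[0.5663753  0.1282146  0.08671516] [-1.11621359  0.05079425  7.9324869 ] [-0.05666471  0.1755739  -0.08932427] [5.88575150e+00 2.27466727e+01 9.78473103e+01 1.09162602e-02
 5.91987061e+01 1.99851452e+01]
shift [-0.0011 -0.0014 -0.    ] turn [ 0.12 -0.18 66.04]
```

{"api": "drive_tool", "payload": {
  "plan": [
    [[-0.0003,-0.0004,0.0003],[0,0,6]],
    [[-0.0005,-0.0007,0.0003],[0,0,12]],
    [[-0.0005,-0.0007,0.0003],[0,0,18]],
    [[-0.0005,-0.0007,0.0003],[0,0,24]],
    [[-0.0005,-0.0007,0.0003],[0,0,24]]
  ]
}}

```text
clock: 16.85
tool_pos: [0.5662, 0.1279, 0.0867]
tool_rot: [2.823, 1.374, 0.007]
ft_force: [-0.2, -0.4, 10.0]
gripper_width: 0.152
```

```bash
python3 -c "
from h import *
o=r.get_obs();print(o['tool_pos'],o['ft_force'],o['moment'])
move((.5648,.1275,o['tool_pos'][2]),-80.15)"
```

```text
[0.56620442 0.12793815 0.08670154] [-0.22808704 -0.36800479  9.96034214] [ 0.02328044  0.02512111 -0.02282483]
shift [-0.0012 -0.0008 -0.    ] turn [ 0.12 -0.27 42.04]
```

Yaw moment is only 0.02 Nm at 48°, so it turns freely. I'll finish the quarter turn.

{"api": "drive_tool", "payload": {
  "plan": [
    [[-0.0003,-0.0002,0],[0,0,9]],
    [[-0.0006,-0.0004,0],[0,0,18]],
    [[-0.0008,-0.0005,0],[0,0,27]],
    [[-0.0008,-0.0005,0],[0,0,35]],
    [[-0.0008,-0.0005,0],[0,0,42]]
  ]
}}

```text
clock: 17.48
tool_pos: [0.5654, 0.1276, 0.0867]
tool_rot: [-3.13, -0.266, -0.008]
ft_force: [0.3, -0.0, 9.2]
gripper_width: 0.153
```

{"api": "drive_tool", "payload": {
  "plan": [
    [[0,0,0],[0,0,0]],
    [[0,0,0],[0,0,0]]
  ]
}}

```text
clock: 17.73
tool_pos: [0.5654, 0.1276, 0.0867]
tool_rot: [-3.13, -0.272, -0.008]
ft_force: [1.6, -0.7, 9.7]
gripper_width: 0.151
```

```bash
python3 -c "
from h import *
o=r.get_obs();print(o['tool_pos'],o['ft_force'],o['moment'])
move((.5648,.1275,o['tool_pos'][2]),-80.15)
p=o['tool_pos']
s=r.get_image('scene');print(proj(s,[p[0],p[1],.075]),proj(s,[.5654,.1275,.066]))
c=s['color'][90:210,240:340,::-1];cv2.imwrite('pics/s5.png',cv2.convertScaleAbs(cv2.resize(c,None,fx=5,fy=5,interpolation=2),alpha=1.8))
"
```

```text
[0.56537362 0.12758251 0.08670637] [ 1.60072539 -0.65952838  9.71108953] [-0.01500747  0.00896031 -0.02455686]
shift [-0.0006 -0.     -0.    ] turn [ 0.02 -0.29  0.08]
[286.5 163.5] [286.2 167.1]
```

View pics/s5.png

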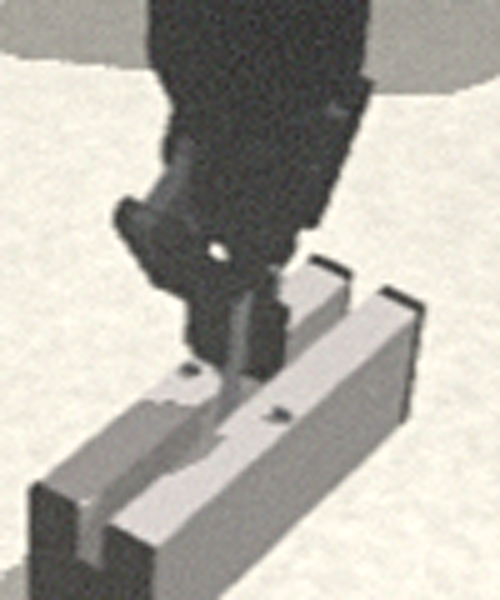

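The stem stands at crop (231,390), on the line between the ribs at (187,369) and (279,414), and the grip is crosswise. I'll ease up until the foot seats under the lips, then open.

{"api": "drive_tool", "payload": {
  "plan": [
    [[0,0,-0.001],[0,0,0]],
    [[0,0,-0.002],[0,0,0]],
    [[0,0,-0.0028],[0,0,0]],
    [[0,0,-0.0028],[0,0,0]]
  ]
}}

```text
clock: 18.27
tool_pos: [0.5652, 0.1276, 0.0887]
tool_rot: [-3.13, -0.272, -0.007]
ft_force: [1.8, -0.5, 4.3]
gripper_width: 0.155
```

{"api": "drive_tool", "payload": {
  "plan": [
    [[0,0,-0.0005],[0,0,0]],
    [[0,0,-0.0008],[0,0,0]],
    [[0,0,-0.0008],[0,0,0]]
  ]
}}

```text
clock: 18.65
tool_pos: [0.5649, 0.1275, 0.0888]
tool_rot: [-3.13, -0.272, -0.005]
ft_force: [5.2, -0.1, 1.4]
gripper_width: 0.154
```

It is seated: only 0.1 mm of rise for a 3 N drop, so the lips hold the foot. I'll relieve the small side force, then open.

{"api": "drive_tool", "payload": {
  "plan": [
    [[0.0005,0,0],[0,0,0]],
    [[0.0006,0,-0.0001],[0,0,0]],
    [[0.0006,0,-0.0001],[0,0,0]]
  ]
}}

```text
clock: 19.02
tool_pos: [0.565, 0.1275, 0.0888]
tool_rot: [3.13, 0.272, 0.004]
ft_force: [5.4, -0.1, 0.5]
gripper_width: 0.149
```

{"api": "drive_tool", "payload": {
  "plan": [
    [[0,0,0],[0,0,0]],
    [[0,0,0],[0,0,0]],
    [[0,0,0],[0,0,0]],
    [[0,0,0],[0,0,0]],
    [[0,0,0],[0,0,0]]
  ],
  "jaw": 1
}}

```text
clock: 19.65
tool_pos: [0.5636, 0.1275, 0.0887]
tool_rot: [-3.13, -0.272, 0.001]
ft_force: [-0.7, 1.0, -0.0]
gripper_width: 1.0
```

{"api": "drive_tool", "payload": {
  "plan": [
    [[0,0,-0.02],[0,0,0]],
    [[0,0,-0.06],[0,0,0]],
    [[0,0,-0.11],[0,0,0]],
    [[0,0,-0.15],[0,0,0]],
    [[0,0,-0.15],[0,0,0]]
  ]
}}

```text
clock: 20.27
tool_pos: [0.5659, 0.1278, 0.2428]
tool_rot: [-3.13, -0.272, -0.013]
ft_force: [0.1, -0.2, -1.5]
gripper_width: 1.005
```

{"api": "drive_tool", "payload": {
  "plan": [
    [[-0.06,0,0],[0,0,0]],
    [[-0.12,0,0],[0,0,0]],
    [[-0.18,0,0],[0,0,0]],
    [[-0.24,0,0],[0,0,0]],
    [[-0.24,0,0],[0,0,0]]
  ]
}}

```text
clock: 20.9
tool_pos: [0.3219, 0.0857, 0.2374]
tool_rot: [-3.13, -0.272, 0.006]
ft_force: [0.5, 0.2, 0.6]
gripper_width: 1.003
```

```bash
python3 -c "
from h import *
o=r.get_obs();print(o['clock'],o['tool_pos'],o['ft_force'])
s=r.get_image('scene');t=r.get_image('top')
a=cv2.resize(s['color'][100:220,240:340,::-1],None,fx=4,fy=4,interpolation=2);b=cv2.resize(t['color'][180:300,120:220,::-1],None,fx=4,fy=4,interpolation=2)
cv2.imwrite('pics/s6.png',cv2.convertScaleAbs(np.hstack([a,b]),alpha=1.8))
for nm,P in(('mark',[.5654,.1275,.063]),('dome',[.5654,.1275,.1125]),('gripbot',[.5654,.1275,.087])):print(nm,proj(s,P),proj(t,P))
for n,d in(('scene',s),('top',t)):
  m=cv2.absdiff(d['color'],cv2.imread(f'pics/{n}0.png')[...,::-1]).max(2);cv2.imwrite(f'pics/d_{n}.png',m)
  l=cv2.connectedComponentsWithStats((cv2.blur(m,(3,3))>15).astype(np.uint8))[2][1:];print(n,[list(map(int,x)) for x in l if x[4]>12])
"
```

```text
20.9 [0.32193174 0.08571281 0.23742974] [0.50911082 0.21229927 0.62203212]
mark [286.2 168.3] [175.5 231.9]
dome [287.7 148.3] [171.  229.4]
gripbot [286.9 158.8] [173.4 230.7]
scene [[68, 0, 40, 21, 306], [0, 0, 218, 120, 9301], [67, 11, 28, 9, 108], [122, 14, 15, 7, 46], [0, 85, 223, 87, 3885], [276, 143, 23, 28, 414], [253, 170, 27, 17, 216], [271, 177, 13, 9, 47], [0, 187, 89, 57, 1322], [106, 215, 16, 33, 422], [217, 214, 13, 8, 44], [230, 227, 6, 4, 20], [121, 252, 6, 8, 29], [105, 259, 14, 9, 35], [32, 296, 49, 35, 824]]
top [[166, 218, 14, 25, 263], [187, 223, 15, 4, 43], [183, 230, 32, 14, 310], [249, 230, 6, 4, 20], [362, 239, 11, 10, 79], [243, 247, 15, 4, 52], [355, 247, 4, 6, 13], [394, 248, 42, 21, 592], [357, 250, 13, 11, 84], [336, 361, 176, 23, 3094], [189, 376, 39, 8, 194], [147, 378, 33, 6, 150]]
```

View pics/s6.png

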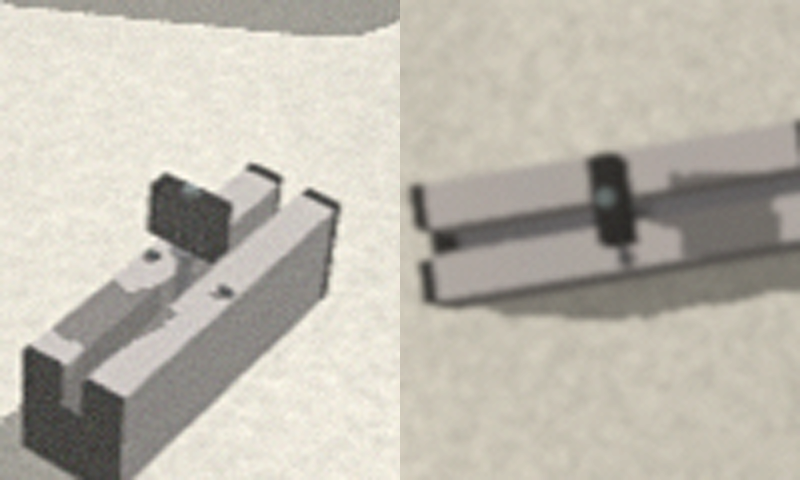

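The post stands upright and crosswise at the ribs, with the dome at scene (287.5,147) and top (171.2,229.3). The bystander areas are unchanged. One numeric check, then I hand in.

```bash
python3 -c "
from h import *
s=r.get_image('scene');t=r.get_image('top')
print(tri(t,(171.2,229.3),s,(287.5,147)))
r.finish_job()"
```

```text
(array([0.56529764, 0.12663226, 0.11583409]), np.float64(0.00013038733254769645))
the job is handed in; nothing more can be done
```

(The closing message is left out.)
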